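Sweep the cut blanks into the drawer

TASK

Put away the round aluminium blanks that lie on the cabinet's top. First pull the drawer out to its stop. Set the hold-down weights over into the wooden tray, side by side on its floor, then take the straightedge by its grip and with it draw all the blanks together until they stand as one group, still on the top, wholly between the scribed line and the front edge, pause there a moment, then push them over the front edge into the open drawer. Stand the straightedge back on its cork pad, lengthwise and wholly on it, and shut the drawer fully; move the blanks with the straightedge only, never with the fingers, and leave the other things on the bench alone.

Things in the scene. Friction and masses are not known exactly. Their poses are not given: they have to be found in the camera images.
- drawer (a joint): How far the drawer of the low green cabinet (fixed on the bench, wooden top, front facing roughly world +y, the robot's left) is pulled out, in m: 0 shut, 0.14 out at its stop. It may start a little open. Plain sliding friction, about 2 to 4 N; it stays where it is left.
- handle (a point): Centre of the drawer's pull: a level steel bar 10 mm thick and 110 mm long, 45 mm above the bench, parallel to the drawer front and 40 mm out from it (35 mm clear; stems 48 mm either side of the centre). Free from above. Axes as the cabinet's: the drawer pulls out along -x, the bar runs along y.
- drawer_floor (a point): Centre of the drawer's inner floor, 12 mm above the bench, moves with the drawer; axes as the cabinet's. The inside is 295 mm (x) by 220 mm (y), walls 50 mm high. With the drawer at its stop, its first 140 mm lie open in front of the cabinet's top.
- deck_edge (a point): Middle of the front edge of the cabinet's flat wooden top, on its surface, 80 mm above the bench. Axes (the cabinet's): x from the front edge backwards over the top, y along the edge, z up. The top is 360 mm deep, no lip in front; rails 14 mm high: inner faces at y = +-103 mm (sides) and x = 352 mm (back). A dark line is scribed across it at x = 120 mm, parallel to the edge.
- straightedge: Straightedge with a grip, standing on its base: a flat steel bar 192 mm (its x) by 30 mm (its y) by 8 mm high, with a black upright grip block on its middle, 70 mm (x) by 14 mm (y), reaching from 8 to 52 mm above the underside. Origin at the centre of the underside, z up. About 0.22 kg.
- pad: Cork pad fixed on the bench, 220 mm (x) by 90 mm (y), 4 mm thick, on which the straightedge stands along x. Origin at the centre of its underside.
- tray: Low wooden tray fixed on the bench, 120 by 120 mm, walls 5 mm thick and 18 mm high, inner floor 5 mm above the bench. Origin at the centre of its underside. Holds the weights side by side.
- weight1: Dark steel hold-down weight with a knob, 220 g, standing on the cabinet's top: round foot 36 mm across and 20 mm high, and on it a plain round knob 18 mm across, from 24 to 52 mm above the underside. Origin at the centre of the underside, z up. 3 or 4 weights are there.
- weight2: Another weight like weight1 (may be absent).
- weight3: Another weight like weight1 (may be absent).
- weight4: Another weight like weight1 (may be absent).
- blank1: Round aluminium blank, 30 mm across, 10 mm thick, 20 g, lying flat on the cabinet's top behind the scribed line at the start. Origin at the centre of one flat face (the lower one at the start). 4 to 8 of the blanks are there.
- blank2: Another round blank like blank1 (may be absent).
- blank3: Another round blank like blank1 (may be absent).
- blank4: Another round blank like blank1 (may be absent).
- blank5: Another round blank like blank1 (may be absent).
- blank6: Another round blank like blank1 (may be absent).
- blank7: Another round blank like blank1 (may be absent).
- blank8: Another round blank like blank1 (may be absent).
- snips: Tin snips with red handles, about 240 mm long. Loose; not part of the job, to be left alone.
- carton: Cardboard box 100 x 160 x 70 mm. Loose; not part of the job, to be left alone.
- tape_case: Grey case 110 x 80 x 35 mm. Loose; not part of the job, to be left alone.
- hammer: Hammer lying near the robot. Loose; not part of the job, to be left alone.
- scriber: Screwdriver lying near the robot. Loose; not part of the job, to be left alone.

How it is judged:
On the way, in this order (a step that is already met when the one before it is completed fails the run):
1. the drawer is pulled out to its stop (value of joint drawer above 0.134 m), for 0.2 s.
2. all blanks stand together on the top between the scribed line and the front edge (x of blank1 in the frame of deck_edge between 0 and 0.108 m and z of each of blank1, blank2, blank3, blank4, blank5, blank6, blank7, blank8 in the frame of deck_edge above -0.004 m and x of blank2 in the frame of deck_edge between 0 and 0.108 m and x of blank3 in the frame of deck_edge between 0 and 0.108 m and x of blank4 in the frame of deck_edge between 0 and 0.108 m and x of blank5 in the frame of deck_edge between 0 and 0.108 m and x of blank6 in the frame of deck_edge between 0 and 0.108 m and x of blank7 in the frame of deck_edge between 0 and 0.108 m and x of blank8 in the frame of deck_edge between 0 and 0.108 m), for 0.2 s.
3. all blanks are in the drawer (x of blank1 in the frame of drawer_floor between -0.148 and 0.148 m and y of blank1 in the frame of drawer_floor between -0.111 and 0.111 m and z of blank1 in the frame of drawer_floor between -0.01 and 0.05 m and x of blank2 in the frame of drawer_floor between -0.148 and 0.148 m and y of blank2 in the frame of drawer_floor between -0.111 and 0.111 m and z of blank2 in the frame of drawer_floor between -0.01 and 0.05 m and x of blank3 in the frame of drawer_floor between -0.148 and 0.148 m and y of blank3 in the frame of drawer_floor between -0.111 and 0.111 m and z of blank3 in the frame of drawer_floor between -0.01 and 0.05 m and x of blank4 in the frame of drawer_floor between -0.148 and 0.148 m and y of blank4 in the frame of drawer_floor between -0.111 and 0.111 m and z of blank4 in the frame of drawer_floor between -0.01 and 0.05 m and x of blank5 in the frame of drawer_floor between -0.148 and 0.148 m and y of blank5 in the frame of drawer_floor between -0.111 and 0.111 m and z of blank5 in the frame of drawer_floor between -0.01 and 0.05 m and x of blank6 in the frame of drawer_floor between -0.148 and 0.148 m and y of blank6 in the frame of drawer_floor between -0.111 and 0.111 m and z of blank6 in the frame of drawer_floor between -0.01 and 0.05 m and x of blank7 in the frame of drawer_floor between -0.148 and 0.148 m and y of blank7 in the frame of drawer_floor between -0.111 and 0.111 m and z of blank7 in the frame of drawer_floor between -0.01 and 0.05 m and x of blank8 in the frame of drawer_floor between -0.148 and 0.148 m and y of blank8 in the frame of drawer_floor between -0.111 and 0.111 m and z of blank8 in the frame of drawer_floor between -0.01 and 0.05 m), for 0.2 s.
At the end, for the whole second after the job is handed in: All weights rest on the tray's floor; all blanks rest in the drawer, which is shut to within 6 mm; the straightedge stands upright on its pad, within 25 mm lengthwise and 35 mm sideways of the middle and within 20 degrees of its length (all of step 3 and linear speed of each of blank1, blank2, blank3, blank4, blank5, blank6, blank7, blank8, weight1, weight2, weight3, weight4 below 0.05 m/s and value of joint drawer below 0.006 m and x of straightedge in the frame of pad between -0.025 and 0.025 m and y of straightedge in the frame of pad between -0.035 and 0.035 m and z of straightedge in the frame of pad between 0 and 0.008 m and angle between straightedge's own z axis and vertical below 0.1 rad and angle between the x axis of straightedge and the x axis of pad, either way round below 0.35 rad and linear speed of straightedge below 0.03 m/s and x of weight1 in the frame of tray between -0.055 and 0.055 m and y of weight1 in the frame of tray between -0.055 and 0.055 m and z of weight1 in the frame of tray between 0 and 0.03 m and x of weight2 in the frame of tray between -0.055 and 0.055 m and y of weight2 in the frame of tray between -0.055 and 0.055 m and z of weight2 in the frame of tray between 0 and 0.03 m and x of weight3 in the frame of tray between -0.055 and 0.055 m and y of weight3 in the frame of tray between -0.055 and 0.055 m and z of weight3 in the frame of tray between 0 and 0.03 m and x of weight4 in the frame of tray between -0.055 and 0.055 m and y of weight4 in the frame of tray between -0.055 and 0.055 m and z of weight4 in the frame of tray between 0 and 0.03 m); the robot touches nothing.
It fails at once if a blank is touched by the fingers (contact force between the fingers and blank1 above 1.5 N or contact force between the fingers and blank2 above 1.5 N or contact force between the fingers and blank3 above 1.5 N or contact force between the fingers and blank4 above 1.5 N or contact force between the fingers and blank5 above 1.5 N or contact force between the fingers and blank6 above 1.5 N or contact force between the fingers and blank7 above 1.5 N or contact force between the fingers and blank8 above 1.5 N).
It fails at once if another thing on the bench is shifted more than 3 cm (distance of any of snips, carton, tape_case, hammer, scriber from where it was at the start of the episode above 0.03 m).
Of weight1, weight2, weight3, weight4 only 3 to 4 are there at a start; the rules pass over those that are not, and their reading is None.
Of blank1, blank2, blank3, blank4, blank5, blank6, blank7, blank8 only 4 to 8 are there at a start; the rules pass over those that are not, and their reading is None.
At some moment in a run one of blank1, blank2, blank3, blank4, blank5, blank6, blank7, blank8, straightedge may be knocked a few centimetres aside while the robot is not near it.
Once in a run the grip may slacken for a moment while it holds something.
It also fails if it takes over 210 s, if anything falls off the work surface, if the arm or the gripper's body presses on something with over 40 N, if the wrist force passes 120 N, or if a joint passes its speed limit or range.

ROBOT

A 6-joint arm with a two-finger parallel gripper is mounted at the origin on the work surface. World frame = base frame: x ahead of the robot, y to its left, z up, the work surface at z = 0. Lengths are in m, angles in rad, forces in N, time in s.
With the tool pointing down it reaches from about 0.2 to 0.875 m from the base axis. Payload 3.4 kg.
Tool frame: the origin (TCP) lies between the finger pads; the fingertips stand 25 mm ahead of it and the grasp point (between the pads) lies 6 mm ahead of it (r.nose_length is the z of the fingertips in the tool frame, in m); z points along the fingers, y is the line along which they close (so a half turn about z gives the same grasp; the last joint's range is limited). The gripper opens to 94 mm and grips with 3 to 60 N. Pads are 16 mm wide; open, the fingers measure 119 mm over their backs; the gripper's body (75 mm by 177 mm) begins 78 mm behind the grasp point.
Start: joints at [-1.293, 0.276, 1.505, -0, 1.361, -0.121], TCP at [0.223, -0.53, 0.23] pointing down, gripper open.
Joint ranges: [-2.89, 2.89], [-0.75, 2.08], [0.22, 2.7], [-1.18, 4.32], [0.11, 2.71], [-2.7, 2.7]. Speed limits (rad/s): [2.57, 2.57, 3.14, 3.14, 3.14, 3.14].

INTERFACE

Orientations are given as a unit quaternion [w, x, y, z].
In Python, from plant import r, gripper_to, inverse_kinematics, vision, models, telemetry gives the robot as it stands. Calls block until the motion is done:
- r.move_to(position, orientation): joint-space move of the TCP to a pose.
- r.move_l(position, rot=None, vel=0.15, guard=None): straight line of the TCP; rot=None keeps the orientation; vel is the mean speed in m/s. With guard (N) it stops when the force on the tool has changed by that much, and returns True; else False.
- r.movej(angles): joint-space move.
- gripper_to(opening, f_grip=None): finger opening in m; f_grip is the grip in N (None keeps the last); returns when the fingers have stopped.
- r.hold(seconds).
- inverse_kinematics(position, orientation): joint angles nearest the present ones, or None.
- vision.snapshot(name): name is "scene" or "side" or "wrist"; returns the picture (480x640x3 uint8, red, green, blue); there is no depth.
- vision.get_calibration(name): a dict with "fx", "fy", "cx", "cy" (pixels), "position" and "orientation" of the camera in the world. Camera axes: x right, y down, z forward; pixel columns grow to the right and rows downward; lengths in m; the calibration is good to about 2 mm. A picture is of the moment at which its call begins: read the wrist's pose just before it. get_calibration takes no time and is no camera call; for the wrist camera it gives the pose at the moment of the call.
A pose or a line that the arm cannot do raises r.PlanningError and nothing moves.
- r.sign_off(): hands the job in; it is judged then, once.
Trained networks look in the newest picture that a camera, given by its name, has taken for a name from the list of things; names that differ only in an ending like _2 or _b are one class to them, and where a whole thing is asked for, a point or a joint stands for the part that bears it (a point fixed in the world has none). Each returns a list of dicts, best first, with "score" (0 to 1); they miss things now and then, are a little off and sometimes report something else, mostly with a low value. They report only what shows in the picture. A call takes as long as a camera call.
- models.boxes_of(thing, camera): "at" ([x, y, z] in m, in world coordinates, good to about 4 mm: the middle of the surface that is visible of it).
- models.regions_of(thing, camera): "pixels" (480x640 bool, what is visible of it).
- models.mark_of(thing, camera): "at" ([x, y, z] in m, in world coordinates, good to about 4 mm: a listed point, or the origin of a listed thing).
Readings, each from a call of its own:
- telemetry.current_t(): time.
- telemetry.current_joints(): joint angles.
- telemetry.current_dq(): joint speeds.
- telemetry.current_joint_efforts(): joint torques, N m.
- telemetry.current_ee_pos(): TCP position.
- telemetry.current_tool_rot(): TCP orientation.
- telemetry.current_wrist_force(): force on the tool from outside, world axes, zero at the start.
- telemetry.current_torque(): the same for the moment, N m.
- telemetry.current_opening(): finger opening in m.
- telemetry.current_finger_force(): force on a finger pad.
Only numpy, scipy, OpenCV 4.12 (cv2) and the standard library are available. Lean on these libraries where they do the work, as an engineer would, in place of code of your own. Each camera call takes 0.05 s, during which the arm holds its last target. There are 200 camera calls.

## Working session

There is one attempt and no reset: what is moved stays moved. The work goes in short steps, each a Python script; the robot and the scene stay as the last script left them, time stands still between calls to the robot, and variables do not carry over. Pictures are saved under pics/ and viewed, at most 14 in all, crops included, and the job is handed in when it is done.

```bash
ls; mkdir -p pics
python3 - <<'E'
from plant import r,vision,models,telemetry
import cv2,numpy as np
a=[]
for c in ("scene","side"):
    im=vision.snapshot(c); cv2.imwrite(f"pics/{c}0.png",im[:,:,::-1])
    k=vision.get_calibration(c); print(c,np.round(k["position"],3),np.round(k["orientation"],3),k["fx"])
    for t in ("handle","drawer_floor","deck_edge","straightedge","pad","tray","weight1","blank1","snips","carton","tape_case","hammer","scriber"):
        print(t,[(np.round(d["at"],3).tolist(),round(d["score"],2)) for d in models.mark_of(t,c) if d["score"]>.3])
print(telemetry.current_t())
E
```

```text
pics
scene [ 1.061 -0.415  0.798] [-0.35   0.85   0.363 -0.153] 434.6221046385551
handle [([0.553, 0.077, 0.046], 0.71), ([0.529, -0.135, 0.08], 0.68)]
drawer_floor []
deck_edge [([0.555, 0.011, 0.08], 0.94), ([0.47, -0.134, 0.08], 0.7)]
straightedge [([0.423, 0.37, 0.002], 0.95)]
pad [([0.434, 0.364, 0.001], 0.58)]
tray [([0.598, 0.293, -0.005], 0.69)]
weight1 [([0.471, -0.136, 0.08], 0.83), ([0.631, -0.183, 0.079], 0.81), ([0.581, -0.13, 0.078], 0.68)]
blank1 [([0.478, -0.175, 0.078], 0.73), ([0.636, -0.228, 0.083], 0.62), ([0.479, -0.23, 0.08], 0.61), ([0.53, -0.131, 0.085], 0.58), ([0.524, -0.224, 0.079], 0.56), ([0.522, -0.174, 0.075], 0.48)]
snips [([0.782, 0.167, -0.002], 0.76)]
carton [([0.791, -0.049, -0.004], 0.88)]
tape_case [([0.649, 0.46, 0.002], 0.96)]
hammer [([0.241, -0.298, -0.001], 0.94), ([0.63, -0.182, 0.082], 0.41)]
scriber []
side [-0.216 -0.842  0.801] [-0.464  0.82  -0.293  0.167] 548.0790822143106
handle [([0.553, 0.075, 0.045], 0.52)]
drawer_floor [([0.479, -0.175, 0.08], 0.61)]
deck_edge [([0.553, 0.014, 0.083], 0.75)]
straightedge [([0.421, 0.369, 0.009], 0.79)]
pad [([0.43, 0.358, -0.001], 0.71)]
tray [([0.59, 0.295, -0.0], 0.82)]
weight1 [([0.583, -0.127, 0.08], 0.77), ([0.469, -0.133, 0.08], 0.56)]
blank1 [([0.525, -0.225, 0.08], 0.66), ([0.475, -0.177, 0.081], 0.56), ([0.527, -0.136, 0.082], 0.48), ([0.528, -0.175, 0.082], 0.42), ([0.485, -0.226, 0.08], 0.41)]
snips [([0.777, 0.165, -0.0], 0.85), ([0.649, 0.46, 0.004], 0.74)]
carton [([0.792, -0.053, -0.004], 0.62)]
tape_case [([0.651, 0.461, 0.002], 0.7)]
hammer [([0.237, -0.293, -0.0], 0.58)]
scriber []
1.4
```

View pics/scene0.png

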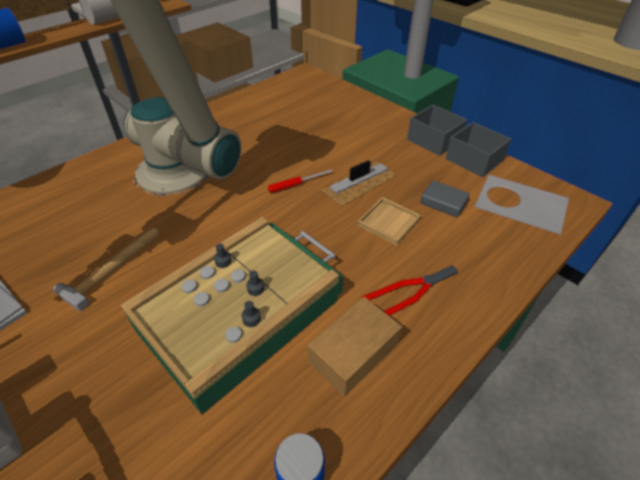

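View pics/side0.png

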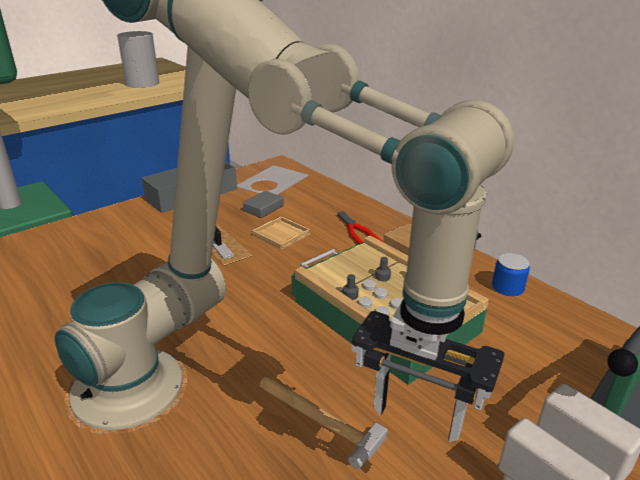

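Six blanks, at about (189,285), (207,271), (238,275), (222,286), (202,299) and (233,335). Three weights, at (222,255), (255,283) and (251,316). The tray is at (389,220), the straightedge on its pad at (358,178), and the drawer seems slightly open. Next, a look with the wrist camera.

```bash
cat > h.py <<'E'
from plant import r,gripper_to,inverse_kinematics,vision,models,telemetry as T
import numpy as np,cv2
from scipy.spatial.transform import Rotation as R
def q(psi): return [0,float(np.cos(psi/2)),float(np.sin(psi/2)),0]   # tool down, tool x at psi
def best(p,psi):
    "psi or psi+pi, whichever keeps joint 6 nearer the middle"
    c=[]
    for k in (-1,0,1):
        j=inverse_kinematics(list(p),q(psi+k*np.pi))
        if j is not None: c.append((abs(j[5]),psi+k*np.pi))
    return min(c)[1]
def go(p,psi): r.move_to(list(map(float,p)),q(psi))
def lin(p,psi=None,**k): return r.move_l(list(map(float,p)),None if psi is None else q(psi),**k)
def camR(k):
    w,x,y,z=k["orientation"]; return R.from_quat([x,y,z,w]).as_matrix()
def pix2w(k,uv,z):
    uv=np.atleast_2d(uv).astype(float)
    d=np.c_[(uv[:,0]-k["cx"])/k["fx"],(uv[:,1]-k["cy"])/k["fy"],np.ones(len(uv))]@camR(k).T
    o=np.array(k["position"]); return o+d*((z-o[2])/d[:,2])[:,None]
def shot(cam,name=None):
    k=vision.get_calibration(cam); im=vision.snapshot(cam)
    if name: cv2.imwrite(f"pics/{name}.png",im[:,:,::-1])
    return k,im
def marks(t,cam,s=.3): return [(np.round(d["at"],3).tolist(),round(d["score"],2)) for d in models.mark_of(t,cam) if d["score"]>s]
E
python3 - <<'E'
from h import *
k=vision.get_calibration("wrist"); print(k["position"],T.current_ee_pos(),T.current_tool_rot(),camR(k).round(2).tolist(),k["fx"])
# camera offset in tool frame
w,x,y,z=T.current_tool_rot(); Rt=R.from_quat([x,y,z,w]).as_matrix()
off=Rt.T@(np.array(k["position"])-T.current_ee_pos()); print("off",off,(Rt.T@camR(k)).round(2).tolist())
p=[0.55,-0.10,0.40]
for psi in (0,np.pi/2,-np.pi/2,np.pi): print(psi,inverse_kinematics(p,q(psi)))
psi=best(p,0); go(p,psi); k,im=shot("wrist","w1")
for t in ("handle","deck_edge","weight1","blank1"): print(t,marks(t,"wrist"))
p=[0.49,0.25,0.40]; psi=best(p,0); go(p,psi); k,im=shot("wrist","w2")
for t in ("handle","deck_edge","tray","pad","straightedge"):
    print(t,marks(t,"wrist"))
for t,zz in (("pad",.004),("straightedge",.03),("tray",.018)):
    for d in models.regions_of(t,"wrist")[:1]:
        m=d["pixels"]; yx=np.argwhere(m)[:,::-1]; P=pix2w(k,yx,zz)[:,:2]
        c=cv2.minAreaRect((P*1000).astype(np.float32)); print(t,c,d["score"])
print(T.current_t())
E
```

```text
[ 0.30020607 -0.49778134  0.38519918] [ 0.22328702 -0.52991554  0.23048715] [4.09413047e-05 9.80187062e-01 1.98074029e-01 5.49383795e-06] [[0.39, -0.88, -0.26], [-0.92, -0.37, -0.11], [0.0, 0.28, -0.96]] 336.9709226229754
off [ 0.08336031  0.00026763 -0.15471246] [[-0.0, -0.96, -0.28], [1.0, -0.0, 0.0], [-0.0, -0.28, 0.96]]
0 [-3.04321124e-01  2.07066833e-01  1.19238158e+00 -4.44089210e-16
  1.74214424e+00  1.26647520e+00]
1.5707963267948966 [-3.04321124e-01  2.07066833e-01  1.19238158e+00 -4.44089210e-16
  1.74214424e+00 -3.04321124e-01]
-1.5707963267948966 None
3.141592653589793 [-3.04321124e-01  2.07066833e-01  1.19238158e+00 -4.44089210e-16
  1.74214424e+00 -1.87511745e+00]
handle [([0.552, 0.073, 0.049], 0.7)]
deck_edge [([0.551, 0.013, 0.081], 0.7)]
weight1 [([0.578, -0.125, 0.078], 0.95), ([0.635, -0.176, 0.079], 0.86)]
blank1 [([0.479, -0.181, 0.078], 0.88), ([0.525, -0.135, 0.08], 0.87), ([0.526, -0.175, 0.082], 0.78), ([0.636, -0.222, 0.082], 0.66), ([0.53, -0.224, 0.079], 0.63), ([0.48, -0.228, 0.076], 0.58)]
handle [([0.548, 0.073, 0.049], 0.66)]
deck_edge [([0.551, 0.012, 0.081], 0.9)]
tray [([0.596, 0.289, 0.004], 0.81)]
pad [([0.428, 0.363, 0.002], 0.98)]
straightedge [([0.421, 0.365, 0.003], 0.92)]
pad ((431.19744873046875, 360.684326171875), (219.34022521972656, 89.893798828125), 85.75178527832031) 0.76
straightedge ((421.20782470703125, 365.3755187988281), (185.65646362304688, 28.96600341796875), 80.81298065185547) 0.86
tray ((594.1141967773438, 292.2243347167969), (124.25250244140625, 121.34708404541016), 7.928734302520752) 0.8
6.2667
```

View pics/w1.png

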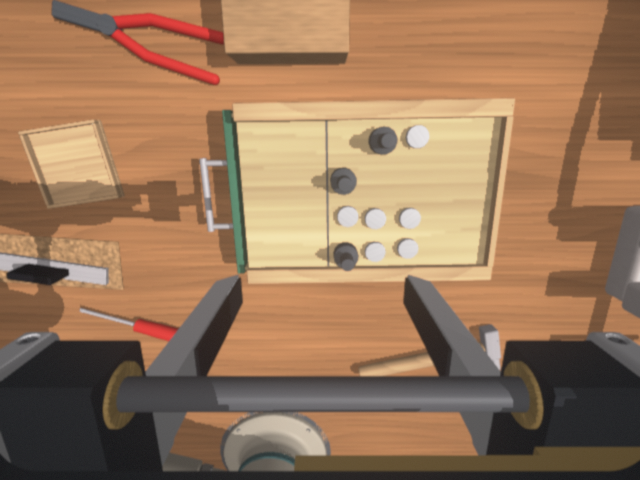

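View pics/w2.png

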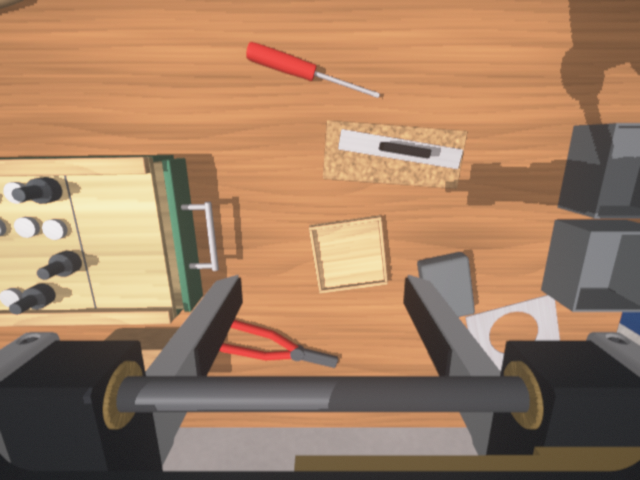

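w1 confirms six blanks (six pale discs right of the line at column 327) and three weights. w2 shows the tray at (350,253), the pad at (395,155) with the straightedge on it, and the drawer's handle at (212,237). Next I compute the cabinet's axes.

Run:
```python
from h import *
# recompute calibration of w1 from pose: tool at p, psi; take camera at same pose again
p=[0.55,-0.10,0.40]; go(p,best(p,0)); k,im=shot("wrist","w3")
g=cv2.cvtColor(im,cv2.COLOR_RGB2GRAY).astype(float)
# scribed line: darkest column near 327
rows=np.arange(130,262,2); pts=[]
for v in rows:
    s=g[v,318:337]; u=318+s.argmin()
    if s.min()<np.median(s)-15: pts.append((u,v))
P=pix2w(k,pts,.08); vx,vy,x0,y0=cv2.fitLine((P[:,:2]).astype(np.float32),cv2.DIST_HUBER,0,.001,.001).ravel()
print("scribe n",len(pts),"dir deg",np.degrees(np.arctan2(vy,vx)),x0,y0, P[0],P[-1])
for n,a,b,z in (("upper outer",(236,103),(513,98),.094),("lower outer",(248,283),(490,279),.094),("green L",(227,112),(239,271),.07),("bar",(205,162),(212,229),.05),("edge?",(236,118),(246,268),.08),("back inner top",(501,118),(486,267),.094)):
    A,B=pix2w(k,[a,b],z)[:,:2]; d=B-A; print(n,A.round(3),B.round(3),np.degrees(np.arctan2(d[1],d[0])).round(1))
cv2.imwrite("pics/w3z.png",cv2.resize(im[90:300,190:520,::-1],None,fx=2.4,fy=2.4,interpolation=cv2.INTER_CUBIC))
```

```text
scribe n 66 dir deg 0.92088765 0.5453828 -0.107639596 [ 0.64646482 -0.10618961  0.08      ] [ 0.46154399 -0.12044518  0.08      ]
upper outer [0.679 0.01 ] [ 0.685 -0.342] -89.0
lower outer [0.43 0.01] [ 0.437 -0.348] -89.0
green L [0.67  0.029] [0.44  0.028] -180.0
bar [0.603 0.072] [0.502 0.071] -179.5
edge? [0.662 0.015] [0.449 0.015] 179.9
back inner top [ 0.661 -0.33 ] [ 0.456 -0.339] -177.5
```

View pics/w3z.png

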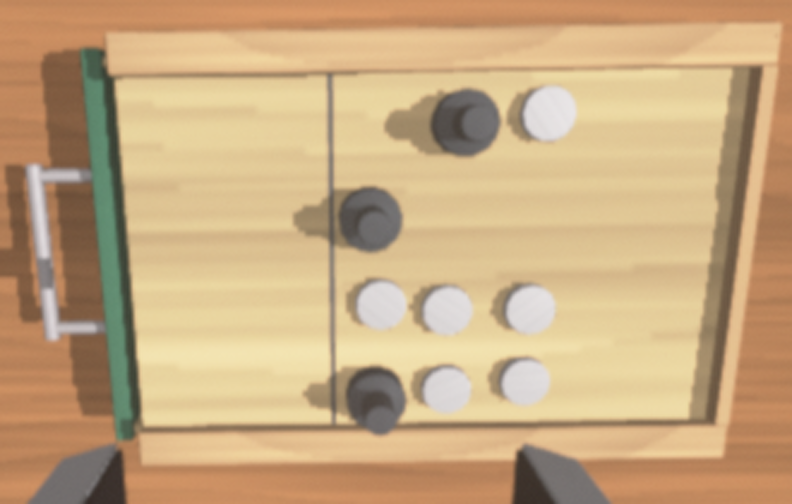

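Run:
```python
from h import *
Y=0.016; H=np.array([0.5525,0.073])
psi=best([*H,.06],Y); print(psi)
go([*H,.20],psi); gripper_to(.027,20); lin([*H,.056],psi,vel=.12,guard=8); print(T.current_ee_pos())
gripper_to(0,25); print("open",T.current_opening(),T.current_ee_pos())
d=-np.array([np.cos(np.radians(-89.1)),np.sin(np.radians(-89.1))])
p0=T.current_ee_pos()[:2]
print(lin([*(p0+d*.09),.056],vel=.08,guard=25), T.current_wrist_force())
print(lin([*(p0+d*.16),.056],vel=.04,guard=14), T.current_wrist_force(), (T.current_ee_pos()-np.r_[p0,0]))
r.hold(.3)
gripper_to(.03); p=T.current_ee_pos(); print(p); lin([p[0],p[1],.2],vel=.25)
k,im=shot("side"); print(marks("handle","side"),marks("drawer_floor","side"),T.current_t())
```

```text
0.016
[0.55313821 0.07301802 0.05669564]
open 0.009450980660325578 [0.55286396 0.07336654 0.05652294]
False [-0.47877073 -0.32009856  5.37710263]
True [-0.07893507 -1.88380007  4.92883828] [-0.00205595  0.13174237  0.05652252]
[0.55041538 0.2052911  0.05613342]
[([0.551, 0.205, 0.043], 0.67)] [] 16.4917
```

```bash
cat > wt.py <<'E'
from h import *
import sys
Y=0.016; TR=np.array([.5945,.2915]); a=np.radians(8)
W=[(.470,-.1345),(.581,-.1275),(.633,-.1795)]; S=[(-.028,-.027),(.028,-.027),(0,.028)]
for i in map(int,sys.argv[1:]):
    w=np.array(W[i]); t=TR+np.array([[np.cos(a),-np.sin(a)],[np.sin(a),np.cos(a)]])@S[i]
    psi=best([*w,.13],Y)
    go([*w,.22],psi); gripper_to(.042,40)
    if lin([*w,.131],vel=.12,guard=8): print("touch",T.current_ee_pos())
    gripper_to(0,40); o=T.current_opening(); print(i,"open",o)
    if not .014<o<.022: print("bad grasp"); break
    lin([*w,.24],vel=.2); r.hold(.1)
    go([*t,.20],best([*t,.1],Y)); print("open",T.current_opening())
    if not .014<T.current_opening()<.022: print("lost"); break
    lin([*t,.07],vel=.15); g=lin([*t,.052],vel=.04,guard=6); print("down",g,T.current_ee_pos(),T.current_opening())
    gripper_to(.04); lin([*t,.2],vel=.25)
print(T.current_t())
E
python3 wt.py 0
```

```text
0 open 0.017710929572558744
open 0.017681201238444254
down True [0.57094895 0.2610058  0.05582576] 0.017246286498220277
25.1833
```

```bash
python3 wt.py 1 2
python3 - <<'E'
from h import *
p=[0.49,0.25,0.40]; go(p,best(p,0)); k,im=shot("wrist","w4")
for t in ("handle","tray","pad","straightedge","weight1"): print(t,marks(t,"wrist"))
for t,zz in (("pad",.004),("straightedge",.012)):
    for d in models.regions_of(t,"wrist")[:1]:
        P=pix2w(k,np.argwhere(d["pixels"])[:,::-1],zz)[:,:2]
        print(t,cv2.minAreaRect((P*1000).astype(np.float32)))
p=[0.38,0.33,0.36]; p=[0.35,0.36,0.3]
psi=best(p,0);go(p,psi); k,im=shot("wrist","w5")
for t in ("pad","straightedge"): print(t,marks(t,"wrist"))
for t,zz in (("pad",.004),("straightedge",.012)):
    for d in models.regions_of(t,"wrist")[:1]:
        P=pix2w(k,np.argwhere(d["pixels"])[:,::-1],zz)[:,:2]
        print(t,cv2.minAreaRect((P*1000).astype(np.float32)))
print(psi,T.current_t())
E
```

```text
1 open 0.017408876308318184
open 0.017644361347466064
down True [0.62643665 0.26912815 0.05584641] 0.017593929244050628
2 open 0.01755431627607233
open 0.017337939424568048
down True [0.59099348 0.31948653 0.05579304] 0.017214755439707144
43.9333
handle [([0.793, -0.051, 0.002], 0.72), ([0.315, 0.238, -0.002], 0.56), ([0.478, -0.178, 0.077], 0.35)]
tray [([0.598, 0.292, 0.003], 0.63), ([0.479, -0.181, 0.078], 0.38)]
pad [([0.427, 0.364, -0.001], 0.91)]
straightedge [([0.423, 0.37, 0.003], 0.65)]
weight1 [([0.572, 0.26, 0.004], 0.9), ([0.595, 0.321, 0.004], 0.71), ([0.548, 0.204, 0.051], 0.64), ([0.629, 0.274, 0.004], 0.6)]
pad ((431.89971923828125, 361.1571044921875), (220.44383239746094, 91.24095153808594), 85.92668151855469)
straightedge ((421.4107971191406, 369.554443359375), (192.39776611328125, 31.243057250976562), 80.85211944580078)
pad [([0.425, 0.362, 0.002], 0.75)]
straightedge [([0.422, 0.369, -0.002], 0.92)]
pad ((430.8752136230469, 361.41961669921875), (219.29693603515625, 92.42610168457031), 85.77715301513672)
straightedge ((424.32879638671875, 368.7430114746094), (191.0455780029297, 40.9753532409668), 80.55587005615234)
3.141592653589793 46.35
```

View pics/w4.png

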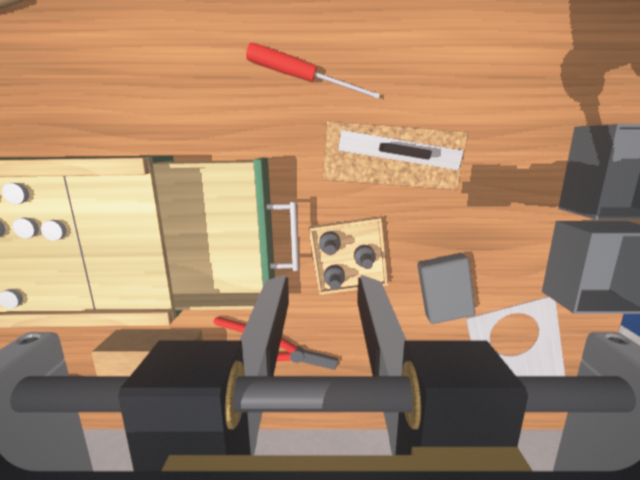

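The drawer is out, and all three weights stand upright in the tray at (330,242), (364,257) and (333,276). Now I pick up the straightedge.

Run:
```python
from h import *
s=np.array([.4217,.3692]); psi=np.radians(80.8)
go([*s,.15],psi); gripper_to(.04,50)
print(lin([*s,.046],vel=.1,guard=8),T.current_ee_pos())
gripper_to(0,50); print("open",T.current_opening())
lin([*s,.15],vel=.15); print("open",T.current_opening())
ex=np.array([np.cos(np.radians(-89.1)),np.sin(np.radians(-89.1))]); E0=np.array([.5543,.0125])
p=E0+ex*.297; go([*s,.25],psi); go([*p,.25],.016); go([*p,.17],.016); r.hold(.2); print("open",T.current_opening(),T.current_ee_pos())
k,im=shot("scene","s6"); print(marks("blank1","scene"),marks("straightedge","scene"))
k2,im2=shot("side"); print(marks("straightedge","side"),marks("blank1","side"))
cv2.imwrite("pics/s6z.png",np.vstack([cv2.resize(i[y0:y0+170,x0:x0+330,::-1],None,fx=1.7,fy=1.7) for i,x0,y0 in((im,80,200),(im2,230,220))]))
# where bar ends should appear, as check of length offset (scene)
for d in models.regions_of("straightedge","scene")[:0]: pass
print(T.current_t())
```

```text
False [0.42219048 0.36952333 0.04658356]
open 0.013568555170203616
open 0.014159090505931761
open 0.013648008018408148 [ 0.56053841 -0.28523534  0.17267741]
[([0.528, -0.133, 0.081], 0.7), ([0.524, -0.176, 0.075], 0.65), ([0.522, -0.224, 0.08], 0.58), ([0.476, -0.177, 0.078], 0.57), ([0.482, -0.227, 0.083], 0.51), ([0.639, -0.227, 0.082], 0.49)] [([0.561, -0.284, 0.13], 0.87)]
[([0.562, -0.285, 0.133], 0.81)] [([0.526, -0.222, 0.082], 0.65), ([0.486, -0.224, 0.081], 0.61), ([0.474, -0.177, 0.08], 0.51), ([0.531, -0.174, 0.083], 0.48), ([0.53, -0.136, 0.08], 0.48)]
54.425
```

View pics/s6z.png

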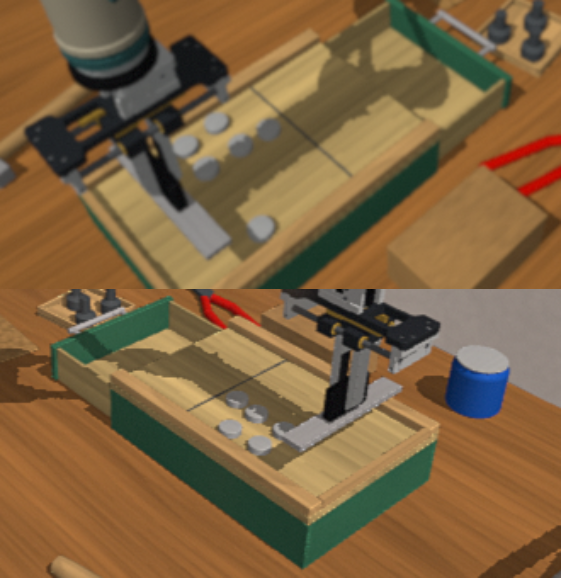

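The straightedge is held level behind all six blanks and is centred between the rails. Now I lower it.

Run:
```python
from h import *
ex=np.array([np.cos(np.radians(-89.1)),np.sin(np.radians(-89.1))]); E0=np.array([.5533,.0125])
P=lambda x,z:[*(E0+ex*x),z]
g=lin(P(.297,.116),.016,vel=.04,guard=6); p=T.current_ee_pos(); z=p[2]; print(g,p,T.current_opening(),T.current_wrist_force())
if z<.127 and z>.117:
    lin(P(.297,z+.0005),vel=.02); print(T.current_ee_pos())
    lin(P(.2,z+.0005),vel=.05); print(T.current_ee_pos(),T.current_wrist_force(),T.current_torque())
    lin(P(.122,z+.0005),vel=.05); print(T.current_ee_pos(),T.current_wrist_force(),T.current_torque(),T.current_opening())
    r.hold(.6)
    shot("scene","s7"); print(marks("blank1","scene",.25),marks("straightedge","scene"))
    shot("side","d7"); print(marks("blank1","side",.25),marks("straightedge","side"))
print(T.current_t())
```

```text
True [ 0.5578612  -0.28432666  0.12215442] 0.013982265703479102 [0.27545164 0.00708595 3.88243719]
[ 0.55793548 -0.28447016  0.12233166]
[ 0.55645572 -0.18761384  0.12265523] [-0.06643692  0.31361521 -1.3790072 ] [-0.02344314  0.00413056  0.03538686]
[ 0.55505771 -0.10953595  0.12253206] [-0.70973291  0.24881833 -1.51958769] [-0.01767875  0.07145006  0.05607869] 0.013566345509649854
[([0.547, -0.048, 0.082], 0.65), ([0.639, -0.081, 0.081], 0.6), ([0.512, -0.052, 0.078], 0.46)] [([0.555, -0.106, 0.082], 0.87)]
[([0.468, -0.075, 0.078], 0.66), ([0.519, -0.05, 0.081], 0.58), ([0.546, -0.048, 0.081], 0.56), ([0.526, -0.081, 0.08], 0.54), ([0.638, -0.083, 0.08], 0.49), ([0.502, -0.083, 0.078], 0.4), ([0.594, 0.296, 0.0], 0.4)] [([0.557, -0.11, 0.086], 0.76)]
60.4667
```

View pics/s7.png

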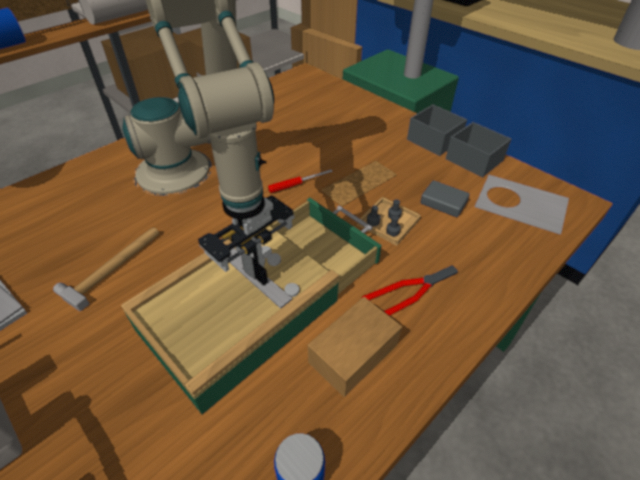

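All six blanks stand at x ≈ 60–95 mm, wholly in front of the line. Now I push them over the edge.

Run:
```python
from h import *
ex=np.array([np.cos(np.radians(-89.1)),np.sin(np.radians(-89.1))]); E0=np.array([.5533,.0125])
P=lambda x,z:[*(E0+ex*x),z]
z=T.current_ee_pos()[2]
lin(P(.03,z),vel=.05); lin(P(-.022,z),vel=.04); print(T.current_ee_pos(),T.current_wrist_force(),T.current_opening())
r.hold(.4)
lin(P(-.022,.2),vel=.15); go(P(.05,.32),.016)
shot("scene"); print(marks("blank1","scene",.25))
shot("side"); print(marks("blank1","side",.25))
k,im=shot("wrist","w8"); print(marks("blank1","wrist",.25)); print(T.current_opening(),T.current_t())
```

```text
[0.55297555 0.03427857 0.12261645] [-0.76427808 -0.0335966  -2.01433582] 0.013450750318822572
[([0.557, 0.053, 0.023], 0.59), ([0.463, 0.046, 0.022], 0.59), ([0.509, 0.046, 0.016], 0.43), ([0.631, 0.265, 0.001], 0.33)]
[([0.551, -0.036, 0.278], 0.74)]
[([0.631, 0.047, 0.026], 0.95), ([0.464, 0.043, 0.02], 0.77), ([0.489, 0.026, 0.024], 0.76), ([0.527, 0.032, 0.026], 0.67), ([0.568, 0.265, -0.002], 0.57), ([0.509, 0.046, 0.026], 0.55)]
0.013607949476073656 65.8917
```

View pics/w8.png

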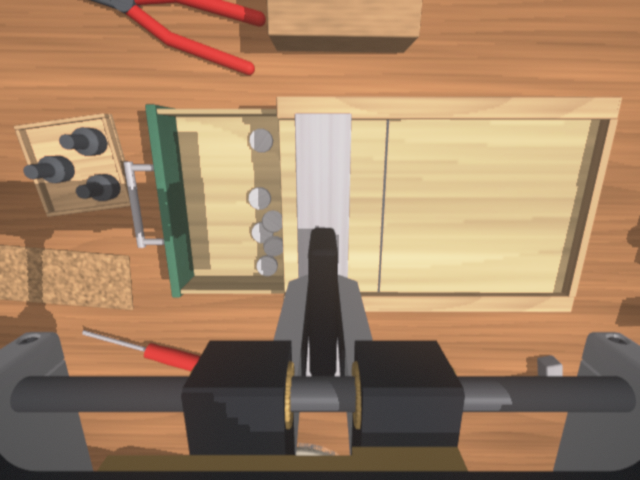

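All six blanks lie in the drawer, between (260,140) and (266,266). Now I return the straightedge and shut the drawer.

Run:
```python
from h import *
c=np.array([.4308,.3613]); psi=np.radians(85.85)
go([*c,.25],psi); go([*c,.09],psi); r.hold(.2); print(T.current_ee_pos(),T.current_opening())
shot("scene"); print(marks("straightedge","scene"))
g=lin([*c,.041],vel=.04,guard=5); print(g,T.current_ee_pos(),T.current_opening())
gripper_to(.04); lin([*c,.2],vel=.2)
shot("scene"); print(marks("straightedge","scene"))
H=np.array([.5505,.2053]); psi=best([*H,.06],.016)
go([*H,.2],psi); gripper_to(.027,25); print(lin([*H,.057],vel=.12,guard=8)); gripper_to(0,30); print("open",T.current_opening())
ex=np.array([np.cos(np.radians(-89.1)),np.sin(np.radians(-89.1))])
p=T.current_ee_pos(); q0=p[:2]
print(lin([*(q0+ex*.12),p[2]],vel=.08,guard=25)); print(lin([*(q0+ex*.155),p[2]],vel=.03,guard=16),T.current_ee_pos()-p,T.current_wrist_force())
r.hold(.2); gripper_to(.027); p=T.current_ee_pos(); print(p)
lin([p[0],p[1],.2],vel=.2); go([.49,.18,.40],best([.49,.18,.4],0))
k,im=shot("wrist","w9")
for t in ("handle","straightedge","pad","weight1"): print(t,marks(t,"wrist"))
for t,zz in (("pad",.004),("straightedge",.012)):
    for d in models.regions_of(t,"wrist")[:1]:
        print(t,cv2.minAreaRect((pix2w(k,np.argwhere(d["pixels"])[:,::-1],zz)[:,:2]*1000).astype(np.float32)))
print(T.current_t())
```

```text
[0.43244739 0.36218361 0.09215167] 0.013780905695570462
[([0.433, 0.364, 0.048], 0.6)]
True [0.43052589 0.36110006 0.04603074] 0.013762913405365187
[([0.425, 0.362, 0.002], 0.73), ([0.552, 0.208, 0.043], 0.73)]
False
open 0.008855160616758567
False
True [ 2.19559223e-03 -1.40102827e-01 -4.85940469e-06] [0.32965745 1.73065242 3.30973931]
[0.5532845  0.06590137 0.0578265 ]
handle [([0.551, 0.065, 0.052], 0.66), ([0.571, 0.262, 0.004], 0.65)]
straightedge [([0.431, 0.36, 0.003], 0.7)]
pad [([0.429, 0.363, 0.002], 0.76)]
weight1 [([0.57, 0.262, 0.002], 0.86), ([0.594, 0.325, 0.004], 0.72), ([0.628, 0.272, 0.002], 0.58)]
pad ((430.8199462890625, 360.37506103515625), (220.8583984375, 90.5040054321289), 85.7967529296875)
straightedge ((431.74365234375, 360.096923828125), (191.72201538085938, 29.864953994750977), 85.80905151367188)
80.3083
```

View pics/w9.png

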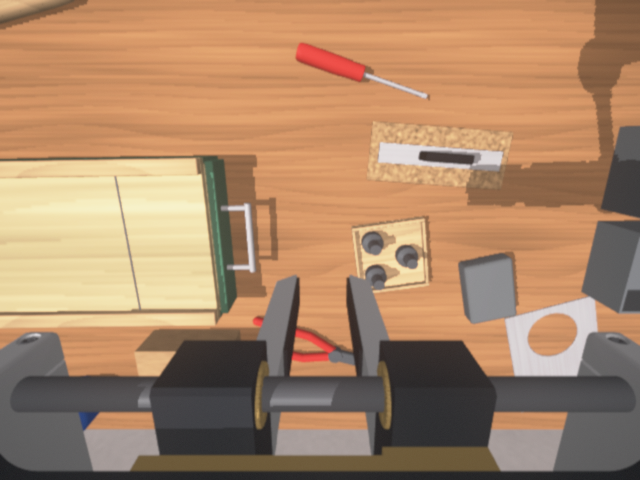

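The drawer travelled 140 mm to its stop and is shut. The straightedge is centred on the pad at (440,157), the weights are in the tray, and the gripper is clear of everything.

```bash
python3 -c "
from h import *
r.hold(.3); print(r.sign_off())"
```

```text
the job is handed in; nothing more can be done
None
```

I handed the job in after about 81 s of robot time: all six blanks are in the shut drawer, the three weights are in the tray, and the straightedge is back on its pad; no verdict came back.

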